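# Find the tilting socket cover

## Task

The hotplate needs power: under one of the four identical green covers of the white desk-top box is the socket, and only that cover rocks on its middle when its edge is pressed. Press the covers with your fingertips, off their middle, until you find the one that rocks, then push that cover round as far as it goes, either way, so that it stands nearly upright, and take the hand away. Do not grip, lift or shove the box, and leave the jar, bottles and cup alone.

Things in the scene. Friction and masses are not known exactly. Their poses are not given: they have to be found in the camera images.
- box: white loose box, 3 kg, 130 (x) x 420 (y) x 80 mm high, 5 mm walls; origin at its underside's centre, z up. Four identical green covers fill its top in a row along y, 103.75 mm apart: panel_1 at the +y end, panel_4 at the -y end. Under each a separate well, as large as the cover, 75 mm deep. Hidden blocks fill three wells; one at random holds a low socket and leaves its cover free.
- panel_1_mid (a point): centre of the upper face of panel 1, right above its pivot, flush with the box's rim at 80 mm above the table while shut; axes as the box's while shut. Panel 115 (x) x 94 (y) x 6 mm, balanced on a pivot along the box's y through its middle, 3 mm under its face; two small grey marks on it, 36 mm either side of the pivot.
- panel_1 (a joint): turn of panel 1 about its pivot, rad: 0 shut, positive with its +x half down and -x half up, negative the other way; stops at -1.3 and +1.3 (nearly upright). The free panel turns against light friction (about 1 N at 35 mm from the pivot) and stays where it is left; a blocked one gives at most 0.04. A level push on the raised edge jams below about 0.9 rad: tip it further first, or push upwards too.
- panel_2_mid (a point): centre of the upper face of panel 2, right above its pivot, flush with the box's rim at 80 mm above the table while shut; axes as the box's while shut. Panel 115 (x) x 94 (y) x 6 mm, balanced on a pivot along the box's y through its middle, 3 mm under its face; two small grey marks on it, 36 mm either side of the pivot.
- panel_2 (a joint): turn of panel 2 about its pivot, rad: 0 shut, positive with its +x half down and -x half up, negative the other way; stops at -1.3 and +1.3 (nearly upright). The free panel turns against light friction (about 1 N at 35 mm from the pivot) and stays where it is left; a blocked one gives at most 0.04. A level push on the raised edge jams below about 0.9 rad: tip it further first, or push upwards too.
- panel_3_mid (a point): centre of the upper face of panel 3, right above its pivot, flush with the box's rim at 80 mm above the table while shut; axes as the box's while shut. Panel 115 (x) x 94 (y) x 6 mm, balanced on a pivot along the box's y through its middle, 3 mm under its face; two small grey marks on it, 36 mm either side of the pivot.
- panel_3 (a joint): turn of panel 3 about its pivot, rad: 0 shut, positive with its +x half down and -x half up, negative the other way; stops at -1.3 and +1.3 (nearly upright). The free panel turns against light friction (about 1 N at 35 mm from the pivot) and stays where it is left; a blocked one gives at most 0.04. A level push on the raised edge jams below about 0.9 rad: tip it further first, or push upwards too.
- panel_4_mid (a point): centre of the upper face of panel 4, right above its pivot, flush with the box's rim at 80 mm above the table while shut; axes as the box's while shut. Panel 115 (x) x 94 (y) x 6 mm, balanced on a pivot along the box's y through its middle, 3 mm under its face; two small grey marks on it, 36 mm either side of the pivot.
- panel_4 (a joint): turn of panel 4 about its pivot, rad: 0 shut, positive with its +x half down and -x half up, negative the other way; stops at -1.3 and +1.3 (nearly upright). The free panel turns against light friction (about 1 N at 35 mm from the pivot) and stays where it is left; a blocked one gives at most 0.04. A level push on the raised edge jams below about 0.9 rad: tip it further first, or push upwards too.
- jar: amber glass jar with white lid, 68 mm across, 105 mm high; origin at the centre of its underside. A loose bystander, to be left alone.
- bottle: clear bottle with black cap, 60 mm across, 150 mm high; origin at the centre of its underside. A loose bystander, to be left alone.
- vial: small amber bottle with pink cap, 32 mm across, 65 mm high; origin at the centre of its underside. A loose bystander, to be left alone.
- cup: yellow measuring cup, 72 mm across, 85 mm high; origin at the centre of its underside. A loose bystander, to be left alone.

How it is judged:
On the way:
1. the free cover rocks under the press of the fingers (contact force between the fingers and box above 0.2 N and ((value of joint panel_1 above 0.1 rad or value of joint panel_1 below -0.1 rad) or (value of joint panel_2 above 0.1 rad or value of joint panel_2 below -0.1 rad) or (value of joint panel_3 above 0.1 rad or value of joint panel_3 below -0.1 rad) or (value of joint panel_4 above 0.1 rad or value of joint panel_4 below -0.1 rad))), for 0.05 s.
At the end, for the whole second after the job is handed in: One cover is turned by more than 1.1 rad (63 degrees) either way and the other three are shut (within 0.12 rad); the box stands flat within 25 mm of its place, and jar, bottles and cup are within 20 mm of theirs ((((value of joint panel_1 above 1.1 rad or value of joint panel_1 below -1.1 rad) and not (value of joint panel_2 above 0.12 rad or value of joint panel_2 below -0.12 rad) and not (value of joint panel_3 above 0.12 rad or value of joint panel_3 below -0.12 rad) and not (value of joint panel_4 above 0.12 rad or value of joint panel_4 below -0.12 rad)) or ((value of joint panel_2 above 1.1 rad or value of joint panel_2 below -1.1 rad) and not (value of joint panel_1 above 0.12 rad or value of joint panel_1 below -0.12 rad) and not (value of joint panel_3 above 0.12 rad or value of joint panel_3 below -0.12 rad) and not (value of joint panel_4 above 0.12 rad or value of joint panel_4 below -0.12 rad)) or ((value of joint panel_3 above 1.1 rad or value of joint panel_3 below -1.1 rad) and not (value of joint panel_1 above 0.12 rad or value of joint panel_1 below -0.12 rad) and not (value of joint panel_2 above 0.12 rad or value of joint panel_2 below -0.12 rad) and not (value of joint panel_4 above 0.12 rad or value of joint panel_4 below -0.12 rad)) or ((value of joint panel_4 above 1.1 rad or value of joint panel_4 below -1.1 rad) and not (value of joint panel_1 above 0.12 rad or value of joint panel_1 below -0.12 rad) and not (value of joint panel_2 above 0.12 rad or value of joint panel_2 below -0.12 rad) and not (value of joint panel_3 above 0.12 rad or value of joint panel_3 below -0.12 rad))) and distance of box from where it was at the start of the episode below 0.025 m and angle between box's own z axis and vertical below 0.05 rad and linear speed of box below 0.02 m/s and distance of each of jar, bottle, vial, cup from where it was at the start of the episode below 0.02 m); the robot touches nothing.
It fails at once if the box is lifted, tipped or pushed out of its place by more than 25 mm (distance of box from where it was at the start of the episode above 0.025 m or height (world z) of box above 0.012 m or angle between box's own z axis and vertical above 0.1 rad).
It fails at once if the jar is lifted, knocked over or moved by more than 20 mm (distance of jar from where it was at the start of the episode above 0.02 m or angle between jar's own z axis and vertical above 0.5 rad).
It fails at once if the bottle is lifted, knocked over or moved by more than 20 mm (distance of bottle from where it was at the start of the episode above 0.02 m or angle between bottle's own z axis and vertical above 0.5 rad).
It fails at once if the vial is lifted, knocked over or moved by more than 20 mm (distance of vial from where it was at the start of the episode above 0.02 m or angle between vial's own z axis and vertical above 0.5 rad).
It fails at once if the cup is lifted, knocked over or moved by more than 20 mm (distance of cup from where it was at the start of the episode above 0.02 m or angle between cup's own z axis and vertical above 0.5 rad).
It also fails if it takes over 48 s, if anything falls off the work surface, if the arm or the gripper's body presses on something with over 40 N, if the wrist force passes 120 N, or if a joint passes its speed limit or range.

## Robot

A 7-joint arm with a two-finger parallel gripper is mounted at the origin on the work surface. World frame = base frame: x ahead of the robot, y to its left, z up, the work surface at z = 0. Lengths are in m, angles in rad, forces in N, time in s.
With the tool pointing down it reaches from about 0.4 to 0.85 m from the base axis. Payload 4.5 kg.
Tool frame: the origin (TCP) lies on the centre line of the jaws, within the pads' length; the fingertips stand 11 mm ahead of it and the grasp point (between the pads) lies 8 mm behind it; z points along the fingers, y is the line along which they close (so a half turn about z gives the same grasp; the last joint's range is limited). The gripper opens to 88 mm and grips with 3 to 60 N. Pads are 18 mm wide; open, the fingers measure 123 mm over their backs; the gripper's body (75 mm by 187 mm) begins 45 mm behind the grasp point.
Start: joints at [1.324, 0.689, -0.195, 1.565, 0.157, 0.902, -0.215], TCP at [0.173, -0.601, 0.25] pointing down, gripper open.
Joint ranges: [-3.01, 3.01], [-0.46, 2.08], [-1.47, 1.51], [0.13, 2.56], [-1, 4.14], [0.04, 2.09], [-2.66, 2.66]. Speed limits (rad/s): [2.57, 2.57, 3.14, 3.14, 3.14, 3.14, 3.14].

## Interface

Orientations are given as a unit quaternion [x, y, z, w].
In Python, from plant import * gives the robot as it stands. The module is installed in compiled form; this text tells all that it offers.
- The arm moves only by the tool send_rows, never from a script. Its argument "motion" is a list of rows, each an object of numbers: "x", "y", "z": the shift along the tool's x, y, z in cm; "rx", "ry", "rz": the turn, a rotation vector about the tool's x, y, z in rad; "jaw": the finger opening in cm, from 0 to 8.81. In form: [{"x": .., "y": .., "z": .., "rx": .., "ry": .., "rz": .., "jaw": ..}, ...]. A call has exactly 5 rows; each row shifts and turns the commanded pose from where the row before left it, along the tool's axes as they then stand; what a row does not reach is not made up. A row lasts 1/10 s, in which the tool goes at most 50 mm and 8.59 degrees, less where a joint would pass 70% of its speed; a pose out of reach is approached as far as the arm can. A call is refused whole if a number of a shift passes 5 or a number of a turn 0.15, either way. A call with a gripper value outside its range is refused whole. The fingers move at their own pace and stop on an object; "grip_force" is the grip in N (left out, the last holds). Time passes only in rows, so rows that do not move let the fingers close, or fill a call up. It gives the time, the measured TCP pose, the force, the opening and the grip force at its end, in the units of the state.
- get_state(): the state, without advancing time (a new reading comes with each control period).
- snapshot(name): name is "scene" or "top" or "wrist"; returns a dict with "img" (420x560x3 uint8, red, green, blue), "vertical_fov" (degrees; the focal length in pixels is half the picture's height over the tangent of half this angle, whatever the lens; pixels are square), "cx", "cy" (the principal point, pixels), "extrinsics" (4x4, takes a point from camera to world coordinates). Camera axes: x right, y up, looking along -z (the intrinsics and any distortion apply to the point x, -y, -z); pixel columns grow to the right and rows downward; lengths in m; the calibration is good to about 2 mm. The wrist camera is an equidistant fisheye: a pixel r from the principal point sees the ray r / f radians off the axis. A picture is of the moment at which its call begins. There is no depth.
- finish_job(): hands the job in; it is judged then, once.
The state is a dict: "clock": time; "q": joint angles; "qd": joint speeds; "joint_torque": joint torques, N m; "tool_pos": TCP position; "eef_rot": TCP orientation; "contact_force": force on the tool from outside, world axes, zero at the start; "moment": the same for the moment, N m; "opening": opening from 0.0 (shut) to 1.0 (fully open); "finger_force": force on a finger pad.
Only numpy, scipy, OpenCV 4.12 (cv2) and the standard library are available. Lean on these libraries where they do the work, as an engineer would, in place of code of your own. Each camera call takes 0.05 s, during which the arm holds its last target. There are 200 camera calls.

## Working session

There is one attempt and no reset: what is moved stays moved. The work goes in short steps, Python scripts to look and compute and a tool call to move; the robot and the scene stay as the last step left them, time stands still between calls to the robot, and variables do not carry over. Pictures are saved under pics/ and viewed, at most 10 in all, crops included, and the job is handed in when it is done.

Besides the shell and the picture viewer there is one more tool, called as name(argument=value, ...), one argument or row to a line, values as JSON. send_rows: Moves the arm, as the interface text tells. Its arguments: {"type":"object","properties":{"motion":{"type":"array"},"grip_force":{"type":"number"}},"required":["motion"]}

```bash
mkdir -p pics
python3 - <<'E'
from plant import *
import cv2, numpy as np
s=get_state(); print({k:np.round(v,3) for k,v in s.items()})
for n in ("scene","top"):
    d=snapshot(n); cv2.imwrite(f"pics/{n}0.png",d["img"][:,:,::-1]); np.savez(f"pics/{n}0.npz",**d)
    print(n,d["vertical_fov"],d["cx"],d["cy"],np.round(d["extrinsics"],3).tolist())
E
```

```text
{'clock': np.float64(0.0), 'q': array([ 1.324,  0.69 , -0.195,  1.566,  0.157,  0.902, -0.215]), 'qd': array([-0.002, -0.002, -0.001, -0.001,  0.001, -0.001, -0.001]), 'joint_torque': array([-0.0000e+00, -5.2755e+01, -1.2670e+00, -1.5343e+01, -5.3000e-02,
        7.0000e-03,  0.0000e+00]), 'tool_pos': array([ 0.173, -0.6  ,  0.249]), 'eef_rot': array([ 0.99 ,  0.14 , -0.   , -0.001]), 'contact_force': array([-0.409, -0.244,  0.904]), 'moment': array([-0.05 , -0.01 , -0.042]), 'finger_force': np.float64(0.0), 'opening': np.float64(0.998)}
scene 52.18212351086213 271.5980746972799 209.19149238959596 [[-0.881, -0.304, 0.361, 0.922], [0.472, -0.599, 0.647, 0.46], [0.02, 0.74, 0.672, 0.632], [0.0, 0.0, 0.0, 1.0]]
top 50.074851001522234 275.5798976712716 205.31537601247425 [[-0.02, 0.995, -0.1, 0.536], [-1.0, -0.02, 0.003, -0.026], [0.001, 0.1, 0.995, 0.89], [0.0, 0.0, 0.0, 1.0]]
```

View pics/top0.png

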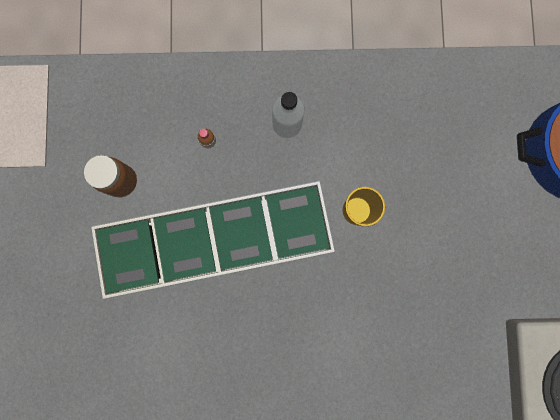

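View pics/scene0.png

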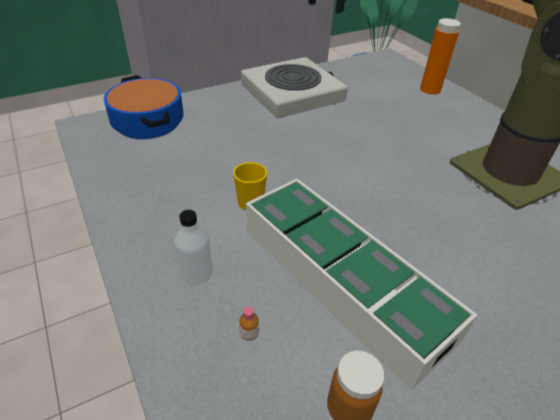

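The top view shows the box with four shut covers, centres at about (127,257), (184,246), (241,237) and (298,227). The jar is at (115,176), the vial at (206,138), the bottle at (288,115) and the cup at (365,207). The scene view confirms the same order.

```bash
cat > h.py <<'E'
import numpy as np, cv2
def ray(d,u,v,z):
    f=d["img"].shape[0]/2/np.tan(np.radians(float(d["vertical_fov"]))/2); E=d["extrinsics"]
    r=E[:3,:3]@np.array([(u-float(d["cx"]))/f,-(v-float(d["cy"]))/f,-1.]); o=E[:3,3]
    return o+r*(z-o[2])/r[2]
E
python3 - <<'E'
from h import *
for n in ("top","scene"):
    d=dict(np.load(f"pics/{n}0.npz")); h=cv2.cvtColor(d["img"],cv2.COLOR_RGB2HSV)
    m=cv2.inRange(h,(65,100,30),(90,255,140)); 
    if n=="scene": m[:170]=0
    m=cv2.morphologyEx(m,cv2.MORPH_CLOSE,np.ones((3,3)))
    c,_=cv2.findContours(m,cv2.RETR_EXTERNAL,cv2.CHAIN_APPROX_SIMPLE)
    P=[]
    for k in c:
        if cv2.contourArea(k)<800: continue
        pts=np.array([ray(d,u,v,.08)[:2] for u,v in k[:,0]+0.0],np.float32)
        r=cv2.minAreaRect(pts*1000); P.append(r[0]); print(n,np.round(r[0],1),np.round(r[1],1),round(r[2],1))
    P=np.array(sorted(P,key=lambda p:-p[1])); a=P[0]-P[-1]
    print("centre",P.mean(0),"yaw of box x",np.arctan2(-a[0],a[1]),"pitch",np.hypot(*a)/(len(P)-1))
d=dict(np.load("pics/top0.npz"))
for nm,u,v,z in (("jar lid",101,171,.105),("cap bottle",289,100,.15),("vial cap",203,133,.065),("cup rim",366,206,.085)):
    print(nm,np.round(ray(d,u,v,z),3))
E
```

```text
top [532.4 239.3] [112.8  94. ] 10.5
top [550.9 137.1] [112.2  92. ] 10.3
top [569.4  35.6] [112.   92.1] 10.2
top [587.9 -66.3] [112.   92.3] 10.3
centre [560.16479492  86.43131447] yaw of box x 0.1794629938227719 pitch 103.53121768074728
scene [533.2 240.7] [113.5  92.3] 10.2
scene [551.7 138. ] [113.1  92. ] 10.3
scene [579.1 -13.9] [112.8 199.6] 10.2
centre [554.66577148 121.58311208] yaw of box x 0.17846338162140346 pitch 129.35077967998413
jar lid [0.682 0.279 0.105]
cap bottle [ 0.79  -0.054  0.15 ]
vial cap [0.758 0.105 0.065]
cup rim [ 0.613 -0.191  0.085]
```

send_rows(
  motion=[
    {"rz": 0.1, "jaw": 0},
    {"x": 3.6, "y": -3.05, "jaw": 0},
    {"x": 3.6, "y": -3.05, "jaw": 0},
    {"x": 3.6, "y": -3.05, "jaw": 0},
    {"x": 3.6, "y": -3.05, "jaw": 0},
  ],
)

```text
schema error: expected keys x, y, z, rx, ry, rz, jaw
```

send_rows(
  motion=[
    {"x": 3.6, "y": -3.05, "jaw": 0},
    {"x": 3.6, "y": -3.05, "jaw": 0},
    {"x": 3.6, "y": -3.05, "jaw": 0},
    {"x": 3.6, "y": -3.05, "jaw": 0},
    {"x": 3.6, "y": -3.05, "jaw": 0},
  ],
)

```text
schema error: expected keys x, y, z, rx, ry, rz, jaw
```

send_rows(
  motion=[
    {"x": 3.6, "y": -3.05, "jaw": 0},
    {"x": 3.6, "y": -3.05, "jaw": 0},
    {"x": 3.6, "y": -3.05, "jaw": 0},
    {"x": 3.6, "y": -3.05, "jaw": 0},
    {"jaw": 0},
  ],
)

```text
schema error: expected keys x, y, z, rx, ry, rz, jaw
```

```bash
cat > w.py <<'E'
from plant import *
import numpy as np
from scipy.spatial.transform import Rotation as R
s=get_state(); r=R.from_quat(s["eef_rot"]); p=np.array(s["tool_pos"])
M={1:(.533,.240),2:(.551,.1375),3:(.5695,.036),4:(.588,-.066)}
c,n=np.cos(.18),np.sin(.18)
print("t",s["clock"],"p",np.round(p,4),"F",np.round(s["contact_force"],1),"open",round(float(s["opening"]),2),"yaw",np.round(np.arctan2(*r.as_matrix()[1::-1,0]),3),"tilt",np.round(r.as_matrix()[:2,2],3))
for k,m in M.items():
    d=p[:2]-m; print(k,"box-frame offset mm x %.1f y %.1f tip z %.1f"%(1e3*(d@[c,n]),1e3*(d@[-n,c]),1e3*p[2]-11))
E
python3 w.py
```

```text
t 0.1 p [ 0.173 -0.6    0.249] F [-0.3  0.   0.1] open 1.0 yaw 0.281 tilt [-0.001  0.002]
1 box-frame offset mm x -504.6 y -762.0 tip z 238.0
2 box-frame offset mm x -503.9 y -657.9 tip z 238.0
3 box-frame offset mm x -503.9 y -554.7 tip z 238.0
4 box-frame offset mm x -503.9 y -451.1 tip z 238.0
```

send_rows(
  motion=[
    {"x": 0, "y": 0, "z": 0, "rx": 0, "ry": 0, "rz": 0.1, "jaw": 0},
    {"x": 3.6, "y": -3.05, "z": 0, "rx": 0, "ry": 0, "rz": 0, "jaw": 0},
    {"x": 3.6, "y": -3.05, "z": 0, "rx": 0, "ry": 0, "rz": 0, "jaw": 0},
    {"x": 3.6, "y": -3.05, "z": 0, "rx": 0, "ry": 0, "rz": 0, "jaw": 0},
    {"x": 3.6, "y": -3.05, "z": 0, "rx": 0, "ry": 0, "rz": 0, "jaw": 0},
  ],
)

```text
clock: 0.6
tool_pos: [0.2937, -0.4529, 0.2495]
eef_rot: [0.996, 0.09, -0.0, -0.0]
contact_force: [0.6, -0.4, -0.9]
opening: 0.57
finger_force: 0.0
```

send_rows(
  motion=[
    {"x": 3.6, "y": -3.05, "z": 0, "rx": 0, "ry": 0, "rz": 0, "jaw": 0},
    {"x": 3.6, "y": -3.05, "z": 0, "rx": 0, "ry": 0, "rz": 0, "jaw": 0},
    {"x": 3.6, "y": -3.05, "z": 0, "rx": 0, "ry": 0, "rz": 0, "jaw": 0},
    {"x": 3.6, "y": -3.05, "z": 0, "rx": 0, "ry": 0, "rz": 0, "jaw": 0},
    {"x": 3.6, "y": -3.05, "z": 0, "rx": 0, "ry": 0, "rz": 0, "jaw": 0},
  ],
)

```text
clock: 1.1
tool_pos: [0.4434, -0.2706, 0.2496]
eef_rot: [0.996, 0.09, -0.0, -0.0]
contact_force: [0.1, 0.6, -0.1]
opening: 0.117
finger_force: 0.0
```

send_rows(
  motion=[
    {"x": 3.6, "y": -3.05, "z": 0, "rx": 0, "ry": 0, "rz": 0, "jaw": 0},
    {"x": 3.6, "y": -3.05, "z": 0, "rx": 0, "ry": 0, "rz": 0, "jaw": 0},
    {"x": 3.6, "y": -3.05, "z": 0, "rx": 0, "ry": 0, "rz": 0, "jaw": 0},
    {"x": 3.6, "y": -3.05, "z": 0, "rx": 0, "ry": 0, "rz": 0, "jaw": 0},
    {"x": 0, "y": 0, "z": 0, "rx": 0, "ry": 0, "rz": 0, "jaw": 0},
  ],
)

```text
clock: 1.6
tool_pos: [0.5667, -0.1175, 0.2494]
eef_rot: [0.995, 0.096, 0.002, -0.003]
contact_force: [-1.2, 0.1, -0.6]
opening: 0.007
finger_force: 0.0
```

```bash
python3 w.py
```

```text
t 1.6 p [ 0.5667 -0.1175  0.2494] F [-1.2  0.1 -0.6] open 0.01 yaw 0.193 tilt [0.004 0.006]
1 box-frame offset mm x -30.9 y -357.8 tip z 238.4
2 box-frame offset mm x -30.2 y -253.7 tip z 238.4
3 box-frame offset mm x -30.3 y -150.6 tip z 238.4
4 box-frame offset mm x -30.2 y -46.9 tip z 238.4
```

send_rows(
  motion=[
    {"x": 2.4, "y": -1.9, "z": 0, "rx": 0, "ry": 0, "rz": 0.01, "jaw": 0},
    {"x": 2.4, "y": -1.9, "z": 0, "rx": 0, "ry": 0, "rz": 0, "jaw": 0},
    {"x": 2.4, "y": -1.9, "z": 2, "rx": 0, "ry": 0, "rz": 0, "jaw": 0},
    {"x": 0, "y": 0, "z": 4, "rx": 0, "ry": 0, "rz": 0, "jaw": 0},
    {"x": 0, "y": 0, "z": 4, "rx": 0, "ry": 0, "rz": 0, "jaw": 0},
  ],
)

```text
clock: 2.1
tool_pos: [0.624, -0.0567, 0.1488]
eef_rot: [0.996, 0.086, 0.001, -0.0]
contact_force: [-0.5, -0.2, -0.6]
opening: 0.005
finger_force: 0.0
```

send_rows(
  motion=[
    {"x": 0, "y": 0, "z": 2, "rx": 0, "ry": 0, "rz": 0, "jaw": 0},
    {"x": 0, "y": 0, "z": 0, "rx": 0, "ry": 0, "rz": 0, "jaw": 0},
    {"x": 0, "y": 0, "z": 0, "rx": 0, "ry": 0, "rz": 0, "jaw": 0},
    {"x": 0, "y": 0, "z": 0, "rx": 0, "ry": 0, "rz": 0, "jaw": 0},
    {"x": 0, "y": 0, "z": 0, "rx": 0, "ry": 0, "rz": 0, "jaw": 0},
  ],
)

```text
clock: 2.6
tool_pos: [0.6244, -0.058, 0.1314]
eef_rot: [0.996, 0.085, 0.002, 0.0]
contact_force: [0.0, 1.1, -0.6]
opening: 0.005
finger_force: 0.0
```

```bash
python3 w.py
python3 - <<'E'
from plant import *
import cv2
cv2.imwrite("pics/s1.png",snapshot("scene")["img"][:,:,::-1])
E
```

```text
t 2.6 p [ 0.6244 -0.058   0.1314] F [ 0.   1.1 -0.6] open 0.01 yaw 0.171 tilt [ 0.003 -0.   ]
1 box-frame offset mm x 36.6 y -309.5 tip z 120.4
2 box-frame offset mm x 37.2 y -205.4 tip z 120.4
3 box-frame offset mm x 37.2 y -102.3 tip z 120.4
4 box-frame offset mm x 37.2 y 1.4 tip z 120.4
```

View pics/s1.png

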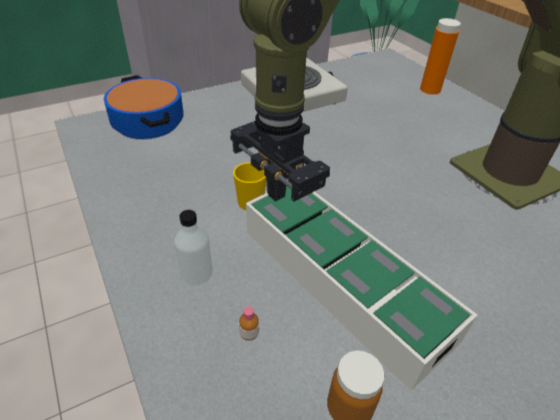

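The closed fingers, near (275,190), stand over panel 4. The long side of the gripper body runs along the row and the cup is clear below it. Next: shift slightly and press.

send_rows(
  motion=[
    {"x": 0.5, "y": -1.0, "z": 1, "rx": 0, "ry": 0, "rz": -0.01, "jaw": 0},
    {"x": 0, "y": 0, "z": 1.5, "rx": 0, "ry": 0, "rz": 0, "jaw": 0},
    {"x": 0, "y": 0, "z": 1.2, "rx": 0, "ry": 0, "rz": 0, "jaw": 0},
    {"x": 0, "y": 0, "z": 0, "rx": 0, "ry": 0, "rz": 0, "jaw": 0},
    {"x": 0, "y": 0, "z": 0, "rx": 0, "ry": 0, "rz": 0, "jaw": 0},
  ],
)

```text
clock: 3.15
tool_pos: [0.6259, -0.0471, 0.0915]
eef_rot: [0.996, 0.09, -0.001, 0.0]
contact_force: [0.1, -0.1, -0.1]
opening: 0.004
finger_force: 0.0
```

send_rows(
  motion=[
    {"x": 0, "y": 0, "z": 0.2, "rx": 0, "ry": 0, "rz": 0, "jaw": 0},
    {"x": 0, "y": 0, "z": 0.2, "rx": 0, "ry": 0, "rz": 0, "jaw": 0},
    {"x": 0, "y": 0, "z": 0.2, "rx": 0, "ry": 0, "rz": 0, "jaw": 0},
    {"x": 0, "y": 0, "z": 0, "rx": 0, "ry": 0, "rz": 0, "jaw": 0},
    {"x": 0, "y": 0, "z": 0, "rx": 0, "ry": 0, "rz": 0, "jaw": 0},
  ],
)

```text
clock: 3.65
tool_pos: [0.6264, -0.0474, 0.0899]
eef_rot: [0.996, 0.09, 0.0, 0.0]
contact_force: [-6.3, 0.7, 23.7]
opening: 0.007
finger_force: 11.9
```

```bash
python3 w.py
```

```text
t 3.65 p [ 0.6264 -0.0474  0.0899] F [-6.3  0.7 23.7] open 0.01 yaw 0.18 tilt [ 0.001 -0.001]
1 box-frame offset mm x 40.5 y -299.4 tip z 78.9
2 box-frame offset mm x 41.1 y -195.4 tip z 78.9
3 box-frame offset mm x 41.1 y -92.2 tip z 78.9
4 box-frame offset mm x 41.1 y 11.5 tip z 78.9
```

Panel 4 resists with 24 N at 1 mm, so it is blocked. Next is panel 3.

send_rows(
  motion=[
    {"x": 0, "y": 0, "z": -2.4, "rx": 0, "ry": 0, "rz": 0, "jaw": 0},
    {"x": 0, "y": -3, "z": 0, "rx": 0, "ry": 0, "rz": 0, "jaw": 0},
    {"x": 0, "y": -3.2, "z": 0, "rx": 0, "ry": 0, "rz": 0, "jaw": 0},
    {"x": 0, "y": -3, "z": 0, "rx": 0, "ry": 0, "rz": 0, "jaw": 0},
    {"x": 0, "y": 0, "z": 1, "rx": 0, "ry": 0, "rz": 0, "jaw": 0},
  ],
)

```text
clock: 4.15
tool_pos: [0.61, 0.0503, 0.1015]
eef_rot: [0.996, 0.094, 0.001, -0.002]
contact_force: [0.9, 0.1, 0.2]
opening: 0.003
finger_force: 0.0
```

send_rows(
  motion=[
    {"x": 0, "y": 0, "z": 0.8, "rx": 0, "ry": 0, "rz": 0, "jaw": 0},
    {"x": 0, "y": 0, "z": 0.2, "rx": 0, "ry": 0, "rz": 0, "jaw": 0},
    {"x": 0, "y": 0, "z": 0.2, "rx": 0, "ry": 0, "rz": 0, "jaw": 0},
    {"x": 0, "y": 0, "z": 0.2, "rx": 0, "ry": 0, "rz": 0, "jaw": 0},
    {"x": 0, "y": 0, "z": 0, "rx": 0, "ry": 0, "rz": 0, "jaw": 0},
  ],
)

```text
clock: 4.65
tool_pos: [0.6096, 0.0425, 0.0899]
eef_rot: [0.996, 0.089, -0.0, -0.0]
contact_force: [-7.2, 2.2, 28.3]
opening: 0.008
finger_force: 13.9
```

```bash
python3 w.py
```

```text
t 4.65 p [0.6096 0.0425 0.0899] F [-7.2  2.2 28.3] open 0.01 yaw 0.179 tilt [-0.001  0.   ]
1 box-frame offset mm x 40.0 y -208.0 tip z 78.9
2 box-frame offset mm x 40.7 y -104.0 tip z 78.9
3 box-frame offset mm x 40.6 y -0.8 tip z 78.9
4 box-frame offset mm x 40.7 y 102.9 tip z 78.9
```

Panel 3 is blocked too (28 N). Next is panel 2.

send_rows(
  motion=[
    {"x": 0, "y": 0, "z": -2.4, "rx": 0, "ry": 0, "rz": 0, "jaw": 0},
    {"x": 0, "y": -3.4, "z": 0, "rx": 0, "ry": 0, "rz": 0, "jaw": 0},
    {"x": 0, "y": -3.5, "z": 0, "rx": 0, "ry": 0, "rz": 0, "jaw": 0},
    {"x": 0, "y": -3.4, "z": 0, "rx": 0, "ry": 0, "rz": 0, "jaw": 0},
    {"x": 0, "y": 0, "z": 1, "rx": 0, "ry": 0, "rz": 0, "jaw": 0},
  ],
)

```text
clock: 5.15
tool_pos: [0.5915, 0.1504, 0.1012]
eef_rot: [0.996, 0.093, 0.001, -0.002]
contact_force: [0.3, 0.2, -1.0]
opening: 0.005
finger_force: 0.0
```

send_rows(
  motion=[
    {"x": 0, "y": 0, "z": 0.8, "rx": 0, "ry": 0, "rz": 0, "jaw": 0},
    {"x": 0, "y": 0, "z": 0.2, "rx": 0, "ry": 0, "rz": 0, "jaw": 0},
    {"x": 0, "y": 0, "z": 0.2, "rx": 0, "ry": 0, "rz": 0, "jaw": 0},
    {"x": 0, "y": 0, "z": 0.2, "rx": 0, "ry": 0, "rz": 0, "jaw": 0},
    {"x": 0, "y": 0, "z": 0, "rx": 0, "ry": 0, "rz": 0, "jaw": 0},
  ],
)

```text
clock: 5.65
tool_pos: [0.5918, 0.1435, 0.0866]
eef_rot: [0.996, 0.089, 0.0, 0.0]
contact_force: [0.0, -0.4, -0.0]
opening: 0.007
finger_force: 0.0
```

```bash
python3 w.py
```

```text
t 5.65 p [0.5918 0.1435 0.0866] F [ 0.  -0.4 -0. ] open 0.01 yaw 0.179 tilt [ 0.    -0.001]
1 box-frame offset mm x 40.6 y -105.5 tip z 75.6
2 box-frame offset mm x 41.2 y -1.4 tip z 75.6
3 box-frame offset mm x 41.2 y 101.8 tip z 75.6
4 box-frame offset mm x 41.3 y 205.4 tip z 75.6
```

Panel 2 gives way with almost no force, so it is the free one. Next: press it further down.

send_rows(
  motion=[
    {"x": 0, "y": 0, "z": 0.5, "rx": 0, "ry": 0, "rz": 0, "jaw": 0},
    {"x": 0, "y": 0, "z": 0.8, "rx": 0, "ry": 0, "rz": 0, "jaw": 0},
    {"x": 0, "y": 0, "z": 0.8, "rx": 0, "ry": 0, "rz": 0, "jaw": 0},
    {"x": 0, "y": 0, "z": 0.8, "rx": 0, "ry": 0, "rz": 0, "jaw": 0},
    {"x": 0, "y": 0, "z": 0, "rx": 0, "ry": 0, "rz": 0, "jaw": 0},
  ],
)

```text
clock: 6.15
tool_pos: [0.5907, 0.1449, 0.0561]
eef_rot: [0.996, 0.09, -0.001, 0.0]
contact_force: [-0.5, -0.1, -0.6]
opening: 0.007
finger_force: 0.0
```

send_rows(
  motion=[
    {"x": 0, "y": 0, "z": 0.6, "rx": 0, "ry": 0, "rz": 0, "jaw": 0},
    {"x": 0, "y": 0, "z": 0.6, "rx": 0, "ry": 0, "rz": 0, "jaw": 0},
    {"x": 0, "y": 0, "z": 0.5, "rx": 0, "ry": 0, "rz": 0, "jaw": 0},
    {"x": 0, "y": 0, "z": 0, "rx": 0, "ry": 0, "rz": 0, "jaw": 0},
    {"x": 0, "y": 0, "z": 0, "rx": 0, "ry": 0, "rz": 0, "jaw": 0},
  ],
)

```text
clock: 6.65
tool_pos: [0.5912, 0.1447, 0.0405]
eef_rot: [0.996, 0.09, -0.0, 0.0]
contact_force: [-0.3, -0.2, 0.1]
opening: 0.008
finger_force: 0.0
```

```bash
python3 w.py|head -3
python3 - <<'E'
from plant import *
import cv2
cv2.imwrite("pics/s2.png",snapshot("scene")["img"][:,:,::-1])
E
```

```text
t 6.65 p [0.5912 0.1447 0.0405] F [-0.3 -0.2  0.1] open 0.01 yaw 0.181 tilt [-0.001 -0.   ]
1 box-frame offset mm x 40.2 y -104.2 tip z 29.5
2 box-frame offset mm x 40.9 y -0.1 tip z 29.5
```

View pics/s2.png

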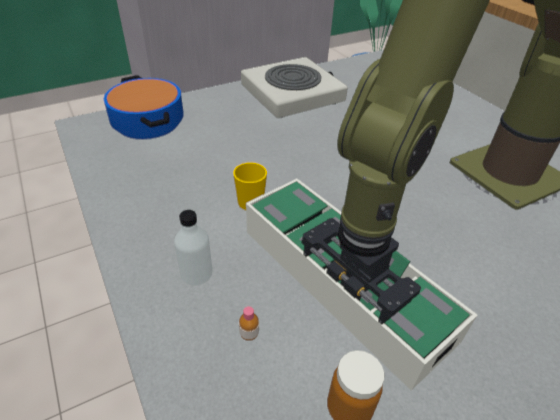

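The fingers are down in panel 2's well, with the body at about (365,265) just above the rim and nothing else touched. Next: ease inwards a little, back out, and rise.

send_rows(
  motion=[
    {"x": -0.4, "y": 0, "z": 0, "rx": 0, "ry": 0, "rz": 0, "jaw": 0},
    {"x": -0.4, "y": 0, "z": 0, "rx": 0, "ry": 0, "rz": 0, "jaw": 0},
    {"x": 0, "y": 0, "z": 0, "rx": 0, "ry": 0, "rz": 0, "jaw": 0},
    {"x": 0.8, "y": 0, "z": 0, "rx": 0, "ry": 0, "rz": 0, "jaw": 0},
    {"x": 0, "y": 0, "z": 0, "rx": 0, "ry": 0, "rz": 0, "jaw": 0},
  ],
)

```text
clock: 7.2
tool_pos: [0.5929, 0.1451, 0.0409]
eef_rot: [0.996, 0.09, 0.001, -0.0]
contact_force: [0.5, 0.1, -0.6]
opening: -0.001
finger_force: 0.0
```

send_rows(
  motion=[
    {"x": 0, "y": 0, "z": -2, "rx": 0, "ry": 0, "rz": 0, "jaw": 0},
    {"x": 0, "y": 0, "z": -3, "rx": 0, "ry": 0, "rz": 0, "jaw": 0},
    {"x": 0, "y": 0, "z": -3.5, "rx": 0, "ry": 0, "rz": 0, "jaw": 0},
    {"x": 0, "y": 0, "z": -3.5, "rx": 0, "ry": 0, "rz": 0, "jaw": 0},
    {"x": 0, "y": 0, "z": -2, "rx": 0, "ry": 0, "rz": 0, "jaw": 0},
  ],
)

```text
clock: 7.7
tool_pos: [0.5928, 0.145, 0.1836]
eef_rot: [0.996, 0.09, 0.002, -0.0]
contact_force: [0.4, 0.2, 0.2]
opening: 0.004
finger_force: 0.0
```

send_rows(
  motion=[
    {"x": -2, "y": 0, "z": 0, "rx": 0, "ry": 0, "rz": 0, "jaw": 0},
    {"x": -4, "y": 0, "z": 0, "rx": 0, "ry": 0, "rz": 0, "jaw": 0},
    {"x": -4, "y": 0, "z": 0, "rx": 0, "ry": 0, "rz": 0, "jaw": 0},
    {"x": -3, "y": 0, "z": 0, "rx": 0, "ry": 0, "rz": 0, "jaw": 0},
    {"x": 0, "y": 0, "z": 0, "rx": 0, "ry": 0, "rz": 0, "jaw": 0},
  ],
)

```text
clock: 8.2
tool_pos: [0.4587, 0.12, 0.1807]
eef_rot: [0.996, 0.091, -0.003, 0.001]
contact_force: [-0.3, 0.1, -0.1]
opening: 0.005
finger_force: 0.0
```

```bash
python3 w.py|head -3
python3 - <<'E'
from plant import *
import cv2
cv2.imwrite("pics/s3.png",snapshot("scene")["img"][:,:,::-1])
E
```

```text
t 8.2 p [0.4587 0.12   0.1807] F [-0.3  0.1 -0.1] open 0.0 yaw 0.182 tilt [-0.006 -0.002]
1 box-frame offset mm x -94.6 y -104.7 tip z 169.7
2 box-frame offset mm x -94.0 y -0.7 tip z 169.7
```

View pics/s3.png

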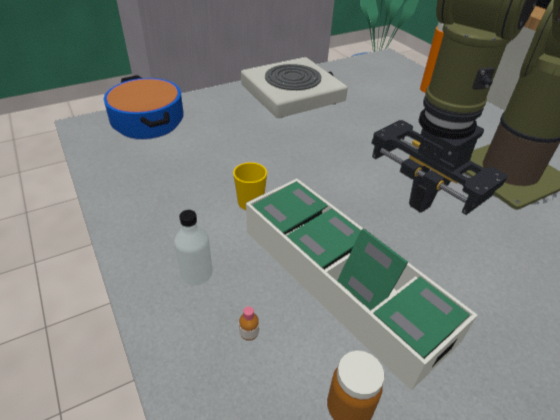

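Panel 2 stands about 60° up, its raised edge along (365,235)–(405,262) towards the robot. The fingers, near (425,190), are behind it. Next: lower them and push level.

send_rows(
  motion=[
    {"x": 0, "y": 0, "z": 3, "rx": 0, "ry": 0, "rz": 0, "jaw": 0},
    {"x": 0, "y": 0, "z": 3.4, "rx": 0, "ry": 0, "rz": 0, "jaw": 0},
    {"x": 1.5, "y": 0, "z": 0, "rx": 0, "ry": 0, "rz": 0, "jaw": 0},
    {"x": 1.5, "y": 0, "z": 0, "rx": 0, "ry": 0, "rz": 0, "jaw": 0},
    {"x": 0, "y": 0, "z": 0, "rx": 0, "ry": 0, "rz": 0, "jaw": 0},
  ],
)

```text
clock: 8.75
tool_pos: [0.497, 0.1277, 0.1164]
eef_rot: [0.996, 0.09, 0.002, -0.001]
contact_force: [-0.7, 0.6, 0.1]
opening: 0.007
finger_force: 0.0
```

```bash
python3 w.py|head -3
```

```text
t 8.75 p [0.497  0.1277 0.1164] F [-0.7  0.6  0.1] open 0.01 yaw 0.18 tilt [0.005 0.001]
1 box-frame offset mm x -55.5 y -104.0 tip z 105.4
2 box-frame offset mm x -54.9 y 0.1 tip z 105.4
```

send_rows(
  motion=[
    {"x": 0.5, "y": 0, "z": 0, "rx": 0, "ry": 0, "rz": 0, "jaw": 0},
    {"x": 0.5, "y": 0, "z": 0, "rx": 0, "ry": 0, "rz": 0, "jaw": 0},
    {"x": 0.5, "y": 0, "z": 0, "rx": 0, "ry": 0, "rz": 0, "jaw": 0},
    {"x": 0.4, "y": 0, "z": 0, "rx": 0, "ry": 0, "rz": 0, "jaw": 0},
    {"x": 0, "y": 0, "z": 0, "rx": 0, "ry": 0, "rz": 0, "jaw": 0},
  ],
)

```text
clock: 9.25
tool_pos: [0.5125, 0.1304, 0.1169]
eef_rot: [0.996, 0.09, 0.001, -0.0]
contact_force: [-0.1, -0.3, 0.3]
opening: 0.008
finger_force: 0.0
```

send_rows(
  motion=[
    {"x": 0.3, "y": 0, "z": 0, "rx": 0, "ry": 0, "rz": 0, "jaw": 0},
    {"x": 0.3, "y": 0, "z": 0, "rx": 0, "ry": 0, "rz": 0, "jaw": 0},
    {"x": 0.2, "y": 0, "z": 0, "rx": 0, "ry": 0, "rz": 0, "jaw": 0},
    {"x": 0, "y": 0, "z": 0, "rx": 0, "ry": 0, "rz": 0, "jaw": 0},
    {"x": 0, "y": 0, "z": 0, "rx": 0, "ry": 0, "rz": 0, "jaw": 0},
  ],
)

```text
clock: 9.75
tool_pos: [0.5197, 0.1317, 0.1167]
eef_rot: [0.996, 0.09, 0.0, 0.0]
contact_force: [-0.3, 0.7, -0.6]
opening: 0.001
finger_force: 0.0
```

```bash
python3 w.py|head -3
```

```text
t 9.75 p [0.5197 0.1317 0.1167] F [-0.3  0.7 -0.6] open 0.0 yaw 0.181 tilt [ 0. -0.]
1 box-frame offset mm x -32.5 y -104.2 tip z 105.7
2 box-frame offset mm x -31.8 y -0.1 tip z 105.7
```

send_rows(
  motion=[
    {"x": 0.3, "y": 0, "z": 0, "rx": 0, "ry": 0, "rz": 0, "jaw": 0},
    {"x": 0.2, "y": 0, "z": 0, "rx": 0, "ry": 0, "rz": 0, "jaw": 0},
    {"x": 0, "y": 0, "z": 0, "rx": 0, "ry": 0, "rz": 0, "jaw": 0},
    {"x": 0, "y": 0, "z": 0, "rx": 0, "ry": 0, "rz": 0, "jaw": 0},
    {"x": 0, "y": 0, "z": 0, "rx": 0, "ry": 0, "rz": 0, "jaw": 0},
  ],
)

```text
clock: 10.25
tool_pos: [0.5238, 0.1324, 0.1166]
eef_rot: [0.996, 0.09, -0.001, 0.0]
contact_force: [-3.9, -1.4, 2.6]
opening: 0.005
finger_force: 1.9
```

```bash
python3 w.py|head -3
python3 - <<'E'
from plant import *
import cv2
cv2.imwrite("pics/s4.png",snapshot("scene")["img"][:,:,::-1])
E
```

```text
t 10.25 p [0.5238 0.1324 0.1166] F [-3.9 -1.4  2.6] open 0.0 yaw 0.181 tilt [-0.001 -0.001]
1 box-frame offset mm x -28.3 y -104.2 tip z 105.6
2 box-frame offset mm x -27.7 y -0.2 tip z 105.6
```

View pics/s4.png

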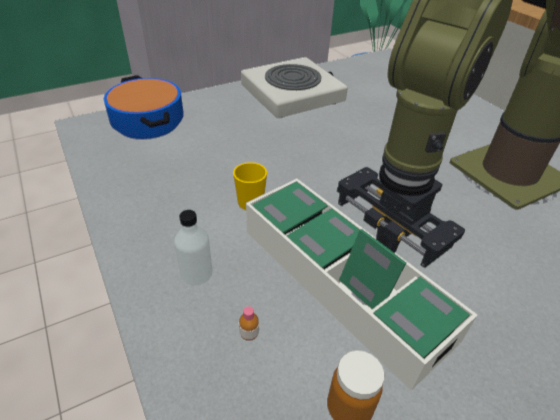

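There is about 4.7 N of resistance with the finger face at -19 mm, which is where the stop should be. Next: back away and check.

send_rows(
  motion=[
    {"x": -1, "y": 0, "z": 0, "rx": 0, "ry": 0, "rz": 0, "jaw": 0},
    {"x": -3, "y": 0, "z": 0, "rx": 0, "ry": 0, "rz": 0, "jaw": 0},
    {"x": -3, "y": 0, "z": -1, "rx": 0, "ry": 0, "rz": 0, "jaw": 0},
    {"x": -2, "y": 0, "z": -3, "rx": 0, "ry": 0, "rz": 0, "jaw": 0},
    {"x": 0, "y": 0, "z": -3, "rx": 0, "ry": 0, "rz": 0, "jaw": 0},
  ],
)

```text
clock: 10.8
tool_pos: [0.4325, 0.1155, 0.1869]
eef_rot: [0.996, 0.091, -0.002, 0.001]
contact_force: [0.1, 0.1, 0.4]
opening: 0.0
finger_force: 0.0
```

send_rows(
  motion=[
    {"x": 0, "y": 2, "z": -2, "rx": 0, "ry": 0, "rz": 0, "jaw": 0},
    {"x": 0, "y": 4, "z": 0, "rx": 0, "ry": 0, "rz": 0, "jaw": 0},
    {"x": 0, "y": 4, "z": 0, "rx": 0, "ry": 0, "rz": 0, "jaw": 0},
    {"x": 0, "y": 0, "z": 0, "rx": 0, "ry": 0, "rz": 0, "jaw": 0},
    {"x": 0, "y": 0, "z": 0, "rx": 0, "ry": 0, "rz": 0, "jaw": 0},
  ],
)

```text
clock: 11.3
tool_pos: [0.4546, 0.0171, 0.2069]
eef_rot: [0.996, 0.089, 0.001, 0.0]
contact_force: [0.7, 0.6, 0.3]
opening: 0.008
finger_force: 0.0
```

```bash
python3 w.py|head -1
python3 - <<'E'
from plant import *
from h import *
d=snapshot("top"); cv2.imwrite("pics/t5.png",d["img"][:,:,::-1])
e=snapshot("scene"); cv2.imwrite("pics/s5.png",cv2.resize(e["img"][200:380,230:490,::-1],None,fx=3,fy=3))
E
```

```text
t 11.3 p [0.4546 0.0171 0.2069] F [0.7 0.6 0.3] open 0.01 yaw 0.178 tilt [0.002 0.   ]
```

View pics/t5.png

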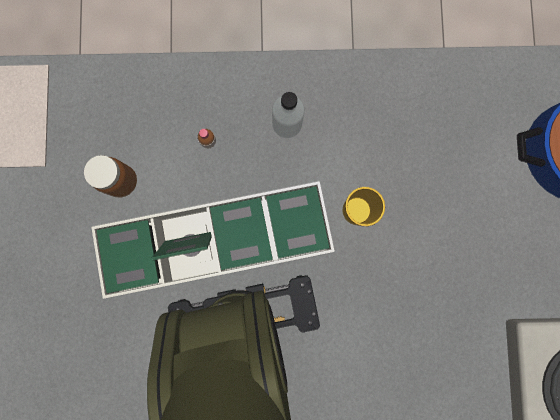

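View pics/s5.png

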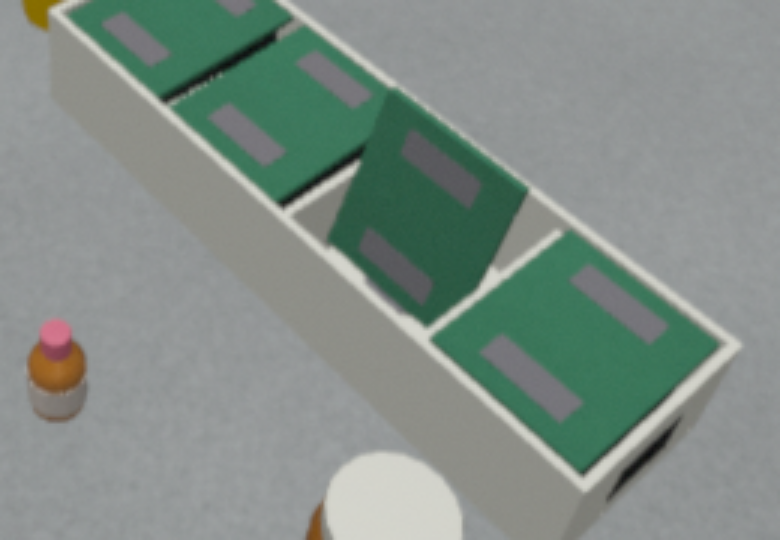

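Panel 2 stands steep with its socket in view at (190,245) in the top image. The other three are shut, and the box and bystanders are unmoved. I'll check the angle from the raised corners, crop pixels (392,88) and (527,190).

Run:
```python
from h import *
d=dict(np.load("pics/scene0.npz")); c,n=np.cos(.18),np.sin(.18)
for u,v in ((360.7,229.3),(405.7,263.3)):
    for t in (1.0,1.1,1.2,1.3):
        p=ray(d,u,v,.077+.0575*np.sin(t)+.003*np.cos(t))[:2]-(.551,.1375)
        print(t,"seen x %.1f y %.1f  expected x %.1f"%(1e3*p@[c,n],1e3*p@[-n,c],-57.5*np.cos(t)+3*np.sin(t)))
```

```text
1.0 seen x -19.2 y -49.3  expected x -28.5
1.1 seen x -16.9 y -47.7  expected x -23.4
1.2 seen x -15.1 y -46.5  expected x -18.0
1.3 seen x -13.8 y -45.6  expected x -12.5
1.0 seen x -19.4 y 44.7  expected x -28.5
1.1 seen x -17.1 y 45.8  expected x -23.4
1.2 seen x -15.3 y 46.6  expected x -18.0
1.3 seen x -14.0 y 47.3  expected x -12.5
```

The seen and expected positions agree at about 1.27 rad, well past 1.1, so I'm handing in.

```bash
python3 -c "
from plant import *
print(finish_job())"
```

```text
the job is handed in; nothing more can be done
None
```

Panel 2 was the free cover: it now stands at about 1.27 rad by camera measurement, the other three look shut, the box and bystanders look unmoved, the hand is clear, and the job is handed in (no verdict was returned).

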